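Seat the heater plate in the lunch tin with its ejector levers

ROBOT

A 7-joint arm with a two-finger parallel gripper is mounted at the origin on the work surface. World frame = base frame: x ahead of the robot, y to its left, z up, the work surface at z = 0. Lengths are in m, angles in degrees, forces in N, time in s.
With the tool pointing down it reaches from about 0.425 to 0.875 m from the base axis. Payload 4.7 kg.
Tool frame: the origin (TCP) lies on the mounting face of the last link; the fingertips stand 182 mm ahead of it and the grasp point (between the pads) lies 164 mm ahead of it; z points along the fingers, y is the line along which they close (so a half turn about z gives the same grasp; the last joint's range is limited). The gripper opens to 87 mm and grips with 3 to 60 N. Pads are 19 mm wide; open, the fingers measure 117 mm over their backs; the gripper's body (75 mm by 190 mm) begins 51 mm behind the grasp point.
Start: joints at [-72.817, 18.392, -4.016, 83.108, 1.295, 78.541, -3.26], TCP at [0.183, 0.624, 0.405] pointing down, gripper open.
Joint ranges: [-163.93, 163.93], [-17.29, 119.83], [-79.2, 71.16], [3.27, 140.29], [-89.18, 269.18], [5.43, 117.66], [-154.24, 154.24]. Speed limits (degrees/s): [147.25, 147.25, 180, 180, 180, 180, 180].

INTERFACE

Orientations are given as [roll, pitch, yaw] about the fixed x, y, z axes, in that order (R = Rz(yaw) Ry(pitch) Rx(roll)).
In Python, from cell import env gives the robot as it stands.
- The arm moves only by the tool servo_tool, never from a script. Its argument "plan" is a list of rows, each an object with "xyz": the shift along the tool's x, y, z in cm, a list of three; "twist": the turn, a rotation vector about the tool's x, y, z in degrees, a list of three; "jaw": the closure, from 0 (fully open) to 1 (shut). In form: [{"xyz": [x, y, z], "twist": [wx, wy, wz], "jaw": jaw}, ...]. A call has 1 to 10 rows; each row is the pose to reach, as a shift and turn from the pose commanded when the call began, along the tool's axes at that moment; what a row does not reach only later rows make up. A row lasts 1/12 s, in which the tool goes at most 41.7 mm and 7.16 degrees, less where a joint would pass 70% of its speed; a pose out of reach is approached as far as the arm can. A call with a gripper value outside its range is refused whole. The fingers move at their own pace and stop on an object; "newtons" is the grip in N (left out, the last holds). Time passes only in rows, so rows that repeat a pose let the fingers close. It gives the time, the measured TCP pose, the force, the opening and the grip force at its end, in the units of the state.
- env.get_obs(): the state, without advancing time (a new reading comes with each control period).
- env.read_camera(name): name is "scene" or "top" or "wrist"; returns a dict with "img" (384x512x3 uint8, red, green, blue), "camera_matrix" (3x3 intrinsics, pixels), "R" (3x3) and "t" (3): a world point X has camera coordinates R X + t. Camera axes: x right, y down, z forward; pixel columns grow to the right and rows downward; lengths in m; the calibration is good to about 2 mm. A picture is of the moment at which its call begins. There is no depth.
- env.sign_off(): hands the job in; it is judged then, once.
The state is a dict: "time_s": time; "qpos": joint angles; "joint_velocities": joint speeds; "effort": joint torques, N m; "tool_pos": TCP position; "tool_rot": TCP orientation; "force": force on the tool from outside, world axes, zero at the start; "wrist_torque": the same for the moment, N m; "grip_width": finger opening in m; "grasp_force": force on a finger pad.
Only numpy, scipy, OpenCV 4.12 (cv2) and the standard library are available. Lean on these libraries where they do the work, as an engineer would, in place of code of your own. Each camera call takes 0.05 s, during which the arm holds its last target. There are 200 camera calls.

TASK

Take the heater plate out of its stand and set it upright in the slot down the middle of the black lunch tin, resting between the two outward-leaning levers, and let go of it. Then swing both levers inward until each is fully home against its stop, so that the levers (not your hand pushing on the plate) press the plate down to its seat. Push the levers gently, don't force them against their stops, and leave the pot, the bowl and the cup alone.

Things in the scene. Friction and masses are not known exactly. Their poses are not given: they have to be found in the camera images.
- tin: Black open lunch tin, fixed to the bench, 124 (x) x 176 (y) x 60 mm high, with a slot along its y axis down the middle between two grey cheeks, and a steel ejector lever at each y end. Origin: centre of its underside, z up. The cheeks are 54 mm high with a flared lead-in (23 mm wide) up to 66 mm over the middle 108 mm. It bears at most 25 N from the fingers, levers included.
- slot (a point): Centre of the slot, 30 mm above the bench: here the plate's underside rests when only set in (raised); fully seated it is about 7.5 mm lower. The slot is 14.5 mm wide (x) and 146 mm long (y) between end blocks 38 mm high. Two copper contacts at its ends carry the plate; each slides down under about 28 N and stays. Axes as the tin's.
- plate: Aluminium heater plate, 12 mm thick (x), 75 mm high, about 0.25 kg: its lower 22 mm is 140 mm wide (y), above that it is 116 mm wide, which leaves a 12 mm shoulder at each end. Origin: centre of its underside, z up. It starts upright in a wire stand; either face may be either way round.
- plate_top (a point): Centre of the plate's top edge, 75 mm above its underside; pinch the 12 mm thickness here from above.
- stand: Low wooden base with thin wire loops that hold the plate upright at the start, 90 (x) x 130 (y) mm, base 8 mm thick, loops 40 mm high, slot along y. Fixed. Origin: centre of its underside.
- left_knob (a point): Centre of the round cross-bar (12 mm diameter, 28 mm long along the tin's x) at the free end of the left (tin +y) ejector lever, 70 mm from that lever's hinge (tin frame: x 0, y +88.5, z 42.7 mm). Push it inward with a fingertip from outside, rising with its arc: a level push drags on the knob and jams. Height above the bench: 75 to 89 mm open at the start, 113 mm home.
- right_knob (a point): The same on the right (tin -y) lever; hinge at y -88.5 mm in the tin's frame.
- lever_left (a joint): Angle of the left lever, rad: 0 = home, against its stop (knob straight above hinge); grows outward, up to 1.15. Stiff: it stays where it is left (springs back up to 0.025 from the stop). Between about 0.35 and 0 its nose presses the plate's shoulder down at that end; this takes about 12 to 15 N at the knob (more if dragged) until the rigid stop at 0.
- lever_right (a joint): The same for the right lever.
- dip_pot: Small open aluminium pot with two black handles, 68 mm across without them, 45 mm high: bystander. Origin: centre of its underside.
- bowl: Red bowl, 130 mm across, 55 mm high: bystander. Origin: centre of its underside.
- cup: White plastic cup with grey snap lid, 82 mm across, 98 mm high: bystander. Origin: centre of its underside.
Mind the look-alikes: they are no part of the job. Of the things that look like the plate, the smallest one is meant.

How it is judged (in metres and radians):
On the way:
1. the plate stands in the slot, still raised, let go of, with both levers still leaning outward (x of plate in the frame of slot between -0.006 and 0.006 m and y of plate in the frame of slot between -0.006 and 0.006 m and z of plate in the frame of slot between -0.003 and 0.004 m and angle between plate's own z axis and vertical below 0.16 rad and angle between the y axis of plate and the y axis of tin, either way round below 0.1 rad and contact force between the fingers and plate below 0.3 N and value of joint each of lever_left, lever_right above 0.5 rad), for 0.2 s.
At the end, for the whole second after the job is handed in: Both levers are home (within 0.03 rad of their stops) and the plate stands at rest in the slot, pressed down to its seat (its underside at least 5.5 mm below where it rested when set in), within 6 mm of the slot's centre, upright within 0.13 rad (x of plate in the frame of slot between -0.006 and 0.006 m and y of plate in the frame of slot between -0.006 and 0.006 m and z of plate in the frame of slot below -0.0055 m and angle between plate's own z axis and vertical below 0.13 rad and value of joint lever_left below 0.03 rad and value of joint lever_right below 0.035 rad and linear speed of plate below 0.02 m/s); the robot touches nothing.
It fails at once if a lever is forced: more than 25 N between the fingers and the tin or its levers (contact force between the fingers and tin above 25 N).
It fails at once if the fingers press or pull on the plate while it is part-way down to its seat (the levers must do the seating) (x of plate in the frame of slot between -0.006 and 0.006 m and y of plate in the frame of slot between -0.006 and 0.006 m and z of plate in the frame of slot between -0.0055 and -0.003 m and contact force between the fingers and plate above 6 N).
It fails at once if the pot, bowl or cup is moved more than 15 mm (distance of any of dip_pot, bowl, cup from where it was at the start of the episode above 0.015 m).
It also fails if it takes over 72 s, if anything falls off the work surface, if the arm or the gripper's body presses on something with over 40 N, if the wrist force passes 120 N, or if a joint passes its speed limit or range.

## Working session

There is one attempt and no reset: what is moved stays moved. The work goes in short steps, Python scripts to look and compute and a tool call to move; the robot and the scene stay as the last step left them, time stands still between calls to the robot, and variables do not carry over. Pictures are saved under pics/ and viewed, at most 10 in all, crops included, and the job is handed in when it is done.

Besides the shell and the picture viewer there is one more tool, called after "Call:" by a JSON object that holds its "fn" and its "kwargs". servo_tool: Moves the arm, as the interface text tells. Its arguments: {"type":"object","properties":{"plan":{"type":"array","items":{"type":"object","properties":{"xyz":{"type":"array","items":{"type":"number"}},"twist":{"type":"array","items":{"type":"number"}},"jaw":{"type":"number"}}}},"newtons":{"type":"number"}},"required":["plan"]}

```bash
mkdir -p pics; ls; python3 - <<'E'
from cell import env
import cv2,numpy as np
for n in("scene","top"):
    c=env.read_camera(n); cv2.imwrite(f"pics/{n}0.png",c["img"][:,:,::-1]); np.savez(f"pics/{n}0.npz",**c)
    print(n,-c["R"].T@c["t"],c["camera_matrix"][0])
o=env.get_obs();print(o)
E
```

```text
pics
scene [1.20749709 0.14968699 0.744533  ] [415.06970328   0.         248.26317607]
top [0.48645679 0.0621966  1.22133711] [466.53226485   0.         240.85312997]
{'time_s': 0.1, 'qpos': array([-72.81758427,  18.43330424,  -4.01707736,  83.16656079,
         1.29677679,  78.54242584,  -3.26037308]), 'joint_velocities': array([ 0.13071453, -0.09246893,  0.02852038, -0.15038335,  0.03646223,
       -0.01438386, -0.05188607]), 'effort': array([-1.42729950e-04, -4.92568052e+01, -4.05909000e-01, -3.13399708e+01,
       -6.42512902e-02,  3.94770002e-02,  6.80581547e-05]), 'tool_pos': array([0.18321444, 0.62345153, 0.40379979]), 'tool_rot': array([-1.79903047e+02,  6.75114380e-03,  1.63628603e+02]), 'force': array([-0.30177233,  0.54640143,  0.79236346]), 'wrist_torque': array([ 0.03385371, -0.00158723,  0.05566149]), 'grasp_force': 0.0, 'grip_width': 0.08701570539927937}
```

View pics/scene0.png

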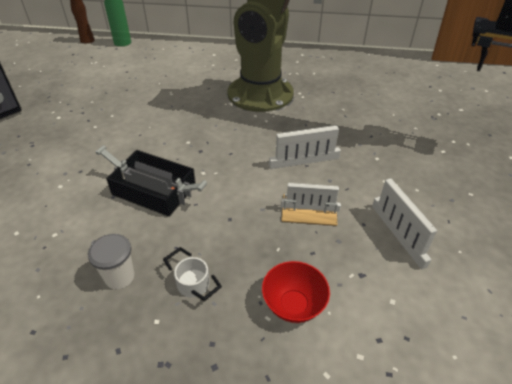

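View pics/top0.png

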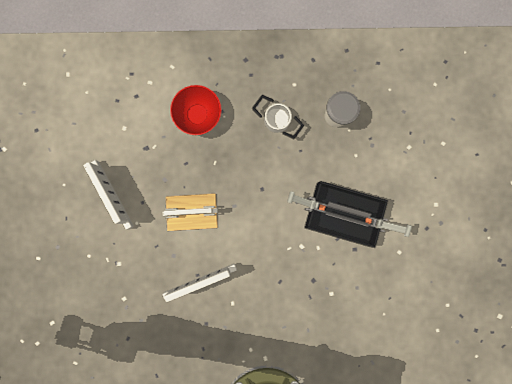

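In the top view, three things could be the plate: (107,195), lying big; (200,283), middle-sized; and (190,211), the smallest and in the wooden stand. I choose the one in the stand. The tin is at about (346,214). Next is a close crop of both.

```bash
cat > h.py <<'E'
import numpy as np
def ray(c,u,v,z):
    "world point on plane z seen at pixel u,v"
    R,t,K=c["R"],c["t"],c["camera_matrix"]; o=-R.T@t
    d=R.T@np.linalg.solve(K,[u,v,1.]); return o+d*(z-o[2])/d[2]
def proj(c,X):
    p=c["camera_matrix"]@(c["R"]@np.asarray(X,float)+c["t"]); return p[:2]/p[2]
def tri(cs,uvs):
    A=[];b=[]
    for c,(u,v) in zip(cs,uvs):
        o=-c["R"].T@c["t"]; d=c["R"].T@np.linalg.solve(c["camera_matrix"],[u,v,1.]); d/=np.linalg.norm(d)
        P=np.eye(3)-np.outer(d,d); A.append(P); b.append(P@o)
    return np.linalg.lstsq(np.vstack(A),np.hstack(b),rcond=None)[0]
E
python3 - <<'E'
import cv2,numpy as np
a=cv2.imread("pics/top0.png")
f=lambda u,v,w,h:cv2.resize(a[v:v+h,u:u+w],None,fx=6,fy=6,interpolation=cv2.INTER_CUBIC)
cv2.imwrite("pics/crop.png",np.vstack([f(286,170,132,85)[:, :],cv2.copyMakeBorder(f(150,190,90,15*1),0,0,0,(132-90)*6,cv2.BORDER_CONSTANT)]))
cv2.imwrite("pics/crop.png",np.vstack([f(286,176,132,74)[:444],np.pad(f(156,196,80,26)[:156],((0,0),(0,312),(0,0)))]))
E
```

```text
(no output)
```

View pics/crop.png

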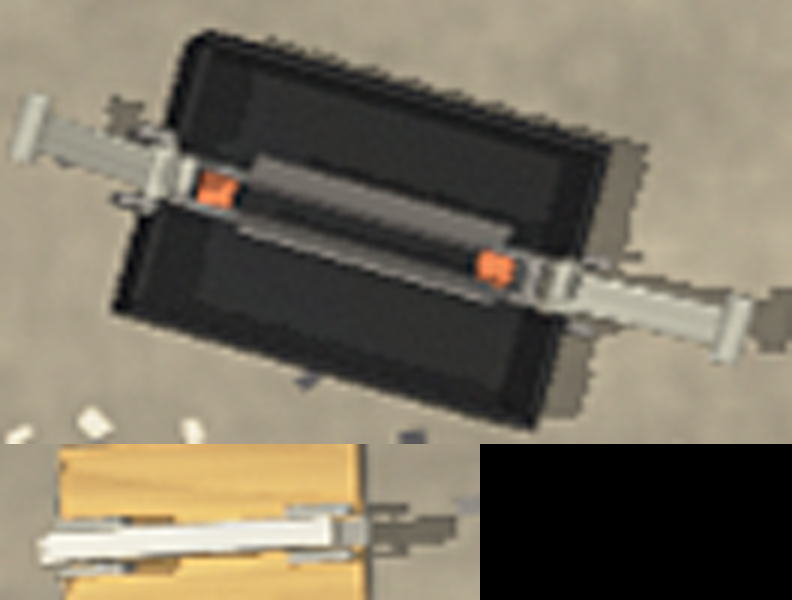

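The crop shows the plate's top edge from (163.5,213.3) to (211,210.3). It is about 47 px long, which matches 116 mm. The slot's copper contacts are at (322.3,207.7) and (368.7,220.7), and the knobs at (291,197.7) and (408.2,231).

```bash
python3 - <<'E'
import numpy as np
from h import *
c=np.load("pics/top0.npz")
r=lambda u,v,z:ray(c,u,v,z)
def yaw(d): return np.degrees(np.arctan2(-d[0],d[1]))%180 # of y axis
a,b=r(163.5,213.3,.083),r(211,210.3,.083);print("plate",(a+b)/2,np.linalg.norm(a-b),yaw(a-b))
C=[r(*p,.06) for p in((320.2,181),(387.7,200.2),(376,247.7),(305.2,227.7))]
print("tin",np.mean(C,0),[np.linalg.norm(C[i]-C[(i+1)%4]) for i in range(4)],yaw(C[0]-C[1]),yaw(C[3]-C[2]))
a,b=r(322.3,207.7,.03),r(368.7,220.7,.03);print("slot",(a+b)/2,np.linalg.norm(a-b),yaw(a-b))
a,b=r(291,197.7,.08),r(408.2,231,.08);print("knobs",a,b,(a+b)/2,np.linalg.norm(a-b),yaw(a-b))
print(r(190,212,.008))
E
```

```text
plate [0.51013456 0.18784982 0.083     ] 0.11584173586637883 2.7366029795276243
tin [ 0.49891881 -0.20742701  0.06      ] [np.float64(0.17462284606682277), np.float64(0.12186730294476042), np.float64(0.18177554007164548), np.float64(0.12258130263101083)] 163.16528769269848 163.36105413438315
slot [ 0.49895289 -0.20984334  0.03      ] 0.1225745886723549 163.44036012313546
knobs [ 0.54081519 -0.06609021  0.08      ] [ 0.4551454  -0.35033018  0.08      ] [ 0.4979803  -0.20821019  0.08      ] 0.29686978921716484 163.2272191415273
[0.51106532 0.18902175 0.008     ]
```

```bash
cat >> h.py <<'E'
from scipy.spatial.transform import Rotation as Ro
def go(env,xyz,rpy):
    "shift (cm) and twist (deg) in present tool axes to reach a world pose"
    o=env.get_obs(); R=Ro.from_euler("xyz",o["tool_rot"],degrees=True); T=Ro.from_euler("xyz",rpy,degrees=True)
    print("t",o["time_s"],"xyz cm",np.round(R.inv().apply(np.array(xyz)-o["tool_pos"])*100,2),"twist",np.round((R.inv()*T).as_rotvec(degrees=True),1))
E
python3 -c "
from h import *;from cell import env
go(env,[.51,.188,.36],[180,0,92.7])"
```

```text
t 0.1 xyz cm [-43.63 -32.56   4.44] twist [-0.1  0.1 70.9]
```

Call:
{"fn": "servo_tool", "kwargs": {"plan": [{"xyz": [-43.6, -32.6, 4.4], "twist": [0, 0, 71], "jaw": 0}, {"xyz": [-43.6, -32.6, 4.4], "twist": [0, 0, 71], "jaw": 0}, {"xyz": [-43.6, -32.6, 4.4], "twist": [0, 0, 71], "jaw": 0}, {"xyz": [-43.6, -32.6, 4.4], "twist": [0, 0, 71], "jaw": 0}, {"xyz": [-43.6, -32.6, 4.4], "twist": [0, 0, 71], "jaw": 0}, {"xyz": [-43.6, -32.6, 4.4], "twist": [0, 0, 71], "jaw": 0}, {"xyz": [-43.6, -32.6, 4.4], "twist": [0, 0, 71], "jaw": 0}, {"xyz": [-43.6, -32.6, 4.4], "twist": [0, 0, 71], "jaw": 0}, {"xyz": [-43.6, -32.6, 4.4], "twist": [0, 0, 71], "jaw": 0}, {"xyz": [-43.6, -32.6, 4.4], "twist": [0, 0, 71], "jaw": 0}]}}

```text
time_s: 0.93
tool_pos: [0.4329, 0.2893, 0.3709]
tool_rot: [-180.0, -0.0, 92.3]
force: [0.7, 0.4, -0.5]
grip_width: 0.0872
grasp_force: 0.0
```

```bash
python3 -c "
from h import *;from cell import env
print(env.get_obs()['tool_pos'],env.get_obs()['tool_rot'])
go(env,[.51,.188,.34],[180,0,92.7])"
```

```text
[0.43293236 0.28927136 0.37089041] [-1.79989359e+02 -9.11761448e-03  9.22858285e+01]
t 0.9333 xyz cm [-10.43   7.3    3.09] twist [-0.  -0.  -0.4]
```

Call:
{"fn": "servo_tool", "kwargs": {"plan": [{"xyz": [-10.4, 7.3, 3.1], "twist": [0, 0, 0], "jaw": 0.3}, {"xyz": [-10.4, 7.3, 3.1], "twist": [0, 0, 0], "jaw": 0.3}, {"xyz": [-10.4, 7.3, 3.1], "twist": [0, 0, 0], "jaw": 0.3}, {"xyz": [-10.4, 7.3, 3.1], "twist": [0, 0, 0], "jaw": 0.3}, {"xyz": [-10.4, 7.3, 3.1], "twist": [0, 0, 0], "jaw": 0.3}, {"xyz": [-10.4, 7.3, 3.1], "twist": [0, 0, 0], "jaw": 0.3}]}}

```text
time_s: 1.43
tool_pos: [0.5097, 0.1911, 0.3398]
tool_rot: [-179.9, -0.0, 92.6]
force: [-0.1, -0.3, 0.1]
grip_width: 0.062
grasp_force: 0.0
```

```bash
python3 - <<'E'
from cell import env
from h import *
import cv2
c=env.read_camera("wrist"); np.savez("pics/w1.npz",**c)
o=env.get_obs(); print(o["tool_pos"],o["tool_rot"],-c["R"].T@c["t"])
im=np.ascontiguousarray(c["img"][:,:,::-1])
print(proj(c,[.510,.188,.083]))
cv2.imwrite("pics/w1.png",im)
E
```

```text
[0.50926059 0.19220291 0.34012656] [-1.79957267e+02 -5.02902755e-02  9.27292458e+01] [0.50476152 0.27640247 0.31981326]
[257.73746432 205.8844757 ]
```

View pics/w1.png

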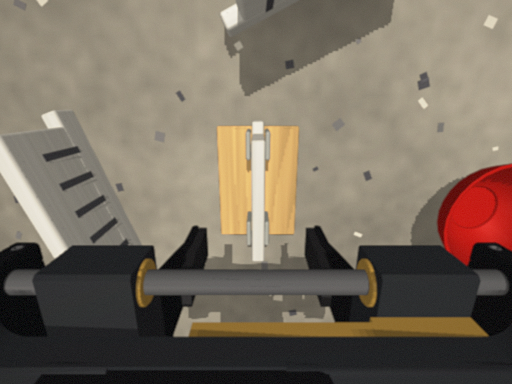

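The plate is in the stand, seen edge-on from (257.5,~133) to (258.5,262), and centred between the fingers at columns 205 and 307. Only the x offset and the z matter for this pinch.

```bash
python3 - <<'E'
from h import *
from cell import env
c=np.load("pics/w1.npz")
for p in((257.5,135),(258.5,258)): print(ray(c,*p,.083))
print(ray(c,258.5,262,.083),ray(c,257.5,122,.03))
go(env,[.5105,.188,.0735+.164],[180,0,92.7])
E
```

```text
[0.50681615 0.25066151 0.083     ]
[0.51325781 0.1349596  0.083     ]
[0.5134691  0.13060253 0.083     ] [0.50666835 0.25771919 0.03      ]
t 1.4833 xyz cm [-0.43  0.11 10.26] twist [-0.  -0.1  0. ]
```

Call:
{"fn": "servo_tool", "kwargs": {"plan": [{"xyz": [-0.4, 0.1, 4], "twist": [0, 0, 0], "jaw": 0.3}, {"xyz": [-0.4, 0.1, 7], "twist": [0, 0, 0], "jaw": 0.3}, {"xyz": [-0.4, 0.1, 9.3], "twist": [0, 0, 0], "jaw": 0.3}, {"xyz": [-0.4, 0.1, 10.3], "twist": [0, 0, 0], "jaw": 0.3}, {"xyz": [-0.4, 0.1, 10.3], "twist": [0, 0, 0], "jaw": 0.3}, {"xyz": [-0.4, 0.1, 10.3], "twist": [0, 0, 0], "jaw": 0.3}, {"xyz": [-0.4, 0.1, 10.3], "twist": [0, 0, 0], "jaw": 0.3}]}}

```text
time_s: 2.07
tool_pos: [0.5117, 0.1879, 0.239]
tool_rot: [179.8, -0.1, 92.7]
force: [0.5, -1.2, -0.2]
grip_width: 0.0612
grasp_force: 0.0
```

Call:
{"fn": "servo_tool", "kwargs": {"plan": [{"xyz": [0, 0, 0], "twist": [0, 0, 0], "jaw": 1}, {"xyz": [0, 0, 0], "twist": [0, 0, 0], "jaw": 1}, {"xyz": [0, 0, 0], "twist": [0, 0, 0], "jaw": 1}, {"xyz": [0, 0, 0], "twist": [0, 0, 0], "jaw": 1}, {"xyz": [0, 0, 0], "twist": [0, 0, 0], "jaw": 1}, {"xyz": [0, 0, 0], "twist": [0, 0, 0], "jaw": 1}, {"xyz": [0, 0, 0], "twist": [0, 0, 0], "jaw": 1}, {"xyz": [0, 0, 0], "twist": [0, 0, 0], "jaw": 1}], "newtons": 25}}

```text
time_s: 2.73
tool_pos: [0.5112, 0.1867, 0.2372]
tool_rot: [-180.0, 0.0, 92.6]
force: [0.7, 0.2, -0.1]
grip_width: 0.0155
grasp_force: 0.0
```

Call:
{"fn": "servo_tool", "kwargs": {"plan": [{"xyz": [0, 0, 0], "twist": [0, 0, 0], "jaw": 1}, {"xyz": [0, 0, 0], "twist": [0, 0, 0], "jaw": 1}, {"xyz": [0, 0, 0], "twist": [0, 0, 0], "jaw": 1}, {"xyz": [0, 0, 0], "twist": [0, 0, 0], "jaw": 1}, {"xyz": [0, 0, -1], "twist": [0, 0, 0], "jaw": 1}, {"xyz": [0, 0, -3], "twist": [0, 0, 0], "jaw": 1}, {"xyz": [0, 0, -6], "twist": [0, 0, 0], "jaw": 1}, {"xyz": [0, 0, -10], "twist": [0, 0, 0], "jaw": 1}, {"xyz": [0, 0, -12], "twist": [0, 0, 0], "jaw": 1}, {"xyz": [0, 0, -12], "twist": [0, 0, 0], "jaw": 1}]}}

```text
time_s: 3.57
tool_pos: [0.5126, 0.1869, 0.3631]
tool_rot: [179.5, -0.3, 92.6]
force: [1.7, 1.1, -2.8]
grip_width: 0.012
grasp_force: 25.0
```

```bash
python3 - <<'E'
from h import *
from cell import env
import cv2
o=env.get_obs();print(o["force"],o["grasp_force"],o["grip_width"],o["tool_pos"])
c=env.read_camera("wrist"); np.savez("pics/w2.npz",**c);cv2.imwrite("pics/w2.png",c["img"][:,:,::-1])
go(env,[.499,-.208,.36],[180,0,73.3])
E
```

```text
[ 1.7472537   1.10544337 -2.81207765] 24.998550179880112 0.012048650909452436 [0.51263907 0.18694608 0.36309745]
t 3.6167 xyz cm [-39.38  -3.08  -0.11] twist [ 0.2 -0.2 19.3]
```

View pics/w2.png

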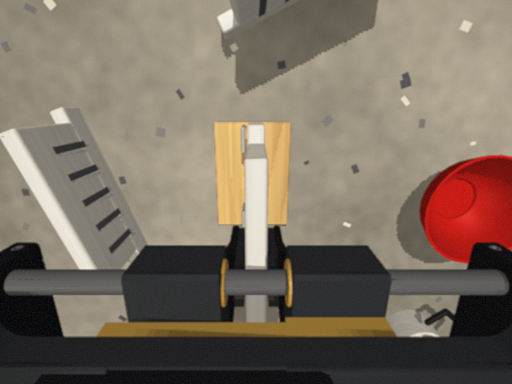

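The plate is gripped (12.0 mm opening, 25 N). Its near top corner is at about (256,158) and the shoulder end at (256,125).

```bash
python3 - <<'E'
from h import *
from cell import env
c=np.load("pics/w2.npz")
o=env.get_obs();R=Ro.from_euler("xyz",o["tool_rot"],degrees=True)
for u,v,dz in((256,158,0),(256,145,-.053),(256,125,-.053)):
    p=ray(c,u,v,.2089+dz); print(p,R.inv().apply(p-o["tool_pos"])*1000)
E
```

```text
[0.51016709 0.24740768 0.2089    ] [ 60.2042807    0.47095247 151.31203856]
[0.51065273 0.24627632 0.1559    ] [ 58.91505349   0.66302823 204.31031043]
[0.51005682 0.25920886 0.1559    ] [ 71.86127961   0.6592856  204.34371819]
```

Call:
{"fn": "servo_tool", "kwargs": {"plan": [{"xyz": [-39.4, -3.1, 0], "twist": [0, 0, 19.3], "jaw": 1}, {"xyz": [-39.4, -3.1, 0], "twist": [0, 0, 19.3], "jaw": 1}, {"xyz": [-39.4, -3.1, 0], "twist": [0, 0, 19.3], "jaw": 1}, {"xyz": [-39.4, -3.1, 0], "twist": [0, 0, 19.3], "jaw": 1}, {"xyz": [-39.4, -3.1, 0], "twist": [0, 0, 19.3], "jaw": 1}, {"xyz": [-39.4, -3.1, 0], "twist": [0, 0, 19.3], "jaw": 1}, {"xyz": [-39.4, -3.1, 0], "twist": [0, 0, 19.3], "jaw": 1}, {"xyz": [-39.4, -3.1, 0], "twist": [0, 0, 19.3], "jaw": 1}, {"xyz": [-39.4, -3.1, 0], "twist": [0, 0, 19.3], "jaw": 1}, {"xyz": [-39.4, -3.1, 0], "twist": [0, 0, 19.3], "jaw": 1}]}}

```text
time_s: 4.45
tool_pos: [0.4957, -0.2138, 0.3558]
tool_rot: [-179.9, 0.2, 73.0]
force: [0.7, -0.6, -2.1]
grip_width: 0.0117
grasp_force: 25.0
```

```bash
python3 - <<'E'
from h import *
from cell import env
import cv2
c=env.read_camera("wrist"); np.savez("pics/w3.npz",**c);o=env.get_obs();print(o["tool_pos"],o["tool_rot"])
im=np.ascontiguousarray(c["img"][:,:,::-1])
cv2.imwrite("pics/w3.png",cv2.resize(im[0:260,130:400],None,fx=2.2,fy=2.2,interpolation=cv2.INTER_CUBIC))
E
```

```text
[ 0.49524893 -0.21636327  0.35588955] [-179.91897979    0.32719435   72.75158164]
```

View pics/w3.png

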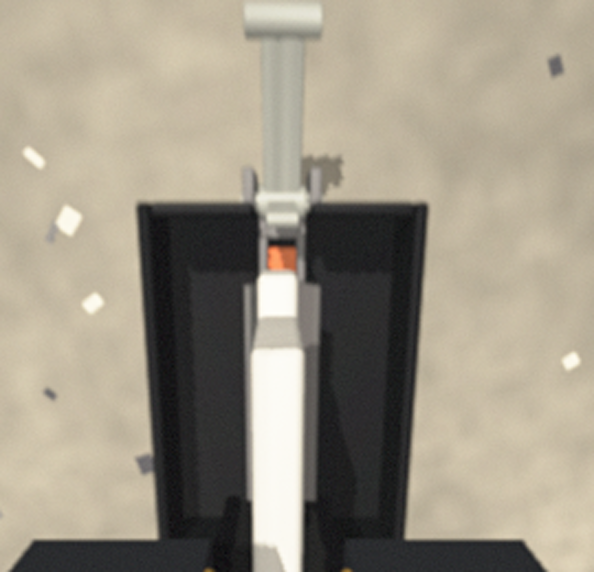

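This view shows the tin's +y end. The knob's centre is at crop (283,20), the rim's outer corners at (138,206) and (427,206), and the contact at (283,258).

```bash
python3 - <<'E'
from h import *
from cell import env
c=np.load("pics/w3.npz"); q=lambda u,v,z:ray(c,130+u/2.2,v/2.2,z)
a,b=q(138,205,.06),q(427,205,.06); m=(a+b)/2; print("rim",a,b,m,np.linalg.norm(a-b))
d=b-a; yaw=np.degrees(np.arctan2(d[1],d[0])); print("yaw",yaw)
k=q(283,20,.079); ct=q(283,258,.03); print("knob",k,"contact",ct)
yw=np.radians(-16.7);Y=np.array([-np.sin(yw),np.cos(yw),0]);X=np.array([np.cos(yw),np.sin(yw),0])
C=m-.088*Y;print("centre",C); 
for p in(k,ct):print((p-C)@X,(p-C)@Y)
# shoulder end etc. of plate x centre in image
print(q(245,20,.079)-q(321,20,.079))
C0=np.array([.499,-.209,0]);print((C-C0)@X,(C-C0)@Y)
E
```

```text
rim [ 0.46488387 -0.10826054  0.06      ] [ 0.58092612 -0.14378867  0.06      ] [ 0.52290499 -0.1260246   0.06      ] 0.12135918533401396
yaw -17.02277988632603
knob [ 0.54106669 -0.06648256  0.079     ] contact [ 0.51662594 -0.14827814  0.03      ]
centre [ 0.49761727 -0.21031298  0.06      ]
0.000285654878121072 0.15024965783760505
0.0003805652225227594 0.06488071032293186
[-0.02612315  0.0080179   0.        ]
-0.000947114191768836 -0.0016549452242068064
```

```bash
python3 -c "
from h import *;from cell import env
go(env,[.4975,-.2113,.308],[180,0,73.1])"
```

```text
t 4.5 xyz cm [0.58 0.07 4.79] twist [-0.1  0.3 -0.3]
```

Call:
{"fn": "servo_tool", "kwargs": {"plan": [{"xyz": [0.6, 0.1, 2], "twist": [0, 0, 0], "jaw": 1}, {"xyz": [0.6, 0.1, 4], "twist": [0, 0, 0], "jaw": 1}, {"xyz": [0.6, 0.1, 4.8], "twist": [0, 0, 0], "jaw": 1}, {"xyz": [0.6, 0.1, 4.8], "twist": [0, 0, 0], "jaw": 1}, {"xyz": [0.6, 0.1, 4.8], "twist": [0, 0, 0], "jaw": 1}, {"xyz": [0.6, 0.1, 4.8], "twist": [0, 0, 0], "jaw": 1}, {"xyz": [0.6, 0.1, 4.8], "twist": [0, 0, 0], "jaw": 1}, {"xyz": [0.6, 0.1, 4.8], "twist": [0, 0, 0], "jaw": 1}]}}

```text
time_s: 5.17
tool_pos: [0.5013, -0.2029, 0.3102]
tool_rot: [179.9, -0.0, 73.3]
force: [0.4, -0.4, -3.1]
grip_width: 0.012
grasp_force: 25.0
```

```bash
python3 -c "
from h import *;from cell import env
print(env.get_obs()['tool_pos'],env.get_obs()['tool_rot'],env.get_obs()['joint_velocities'])
go(env,[.4975,-.2113,.280],[180,0,73.1])"
```

```text
[ 0.50125167 -0.20290328  0.31015734] [ 1.79899092e+02 -2.58868209e-02  7.33299091e+01] [ 0.09129613  0.06418546 -0.08043688  0.19419041  0.00660926 -0.03075072
  0.10401998]
t 5.1667 xyz cm [-0.91 -0.12  3.02] twist [ 0.1 -0.   0.2]
```

Call:
{"fn": "servo_tool", "kwargs": {"plan": [{"xyz": [-0.9, -0.1, 0], "twist": [0, 0, 0.2], "jaw": 1}, {"xyz": [-0.9, -0.1, 0], "twist": [0, 0, 0.2], "jaw": 1}, {"xyz": [-0.9, -0.1, 0], "twist": [0, 0, 0.2], "jaw": 1}, {"xyz": [-0.9, -0.1, 0.5], "twist": [0, 0, 0.2], "jaw": 1}, {"xyz": [-0.9, -0.1, 1], "twist": [0, 0, 0.2], "jaw": 1}, {"xyz": [-0.9, -0.1, 1.5], "twist": [0, 0, 0.2], "jaw": 1}, {"xyz": [-0.9, -0.1, 2], "twist": [0, 0, 0.2], "jaw": 1}, {"xyz": [-0.9, -0.1, 2.4], "twist": [0, 0, 0.2], "jaw": 1}, {"xyz": [-0.9, -0.1, 2.4], "twist": [0, 0, 0.2], "jaw": 1}, {"xyz": [-0.9, -0.1, 2.4], "twist": [0, 0, 0.2], "jaw": 1}]}}

```text
time_s: 6.0
tool_pos: [0.4973, -0.211, 0.2848]
tool_rot: [-180.0, 0.0, 73.1]
force: [-0.1, -0.4, -3.4]
grip_width: 0.0117
grasp_force: 25.0
```

Call:
{"fn": "servo_tool", "kwargs": {"plan": [{"xyz": [0, 0, 0.3], "twist": [0, 0, 0], "jaw": 1}, {"xyz": [0, 0, 0.6], "twist": [0, 0, 0], "jaw": 1}, {"xyz": [0, 0, 0.9], "twist": [0, 0, 0], "jaw": 1}, {"xyz": [0, 0, 1.1], "twist": [0, 0, 0], "jaw": 1}, {"xyz": [0, 0, 1.1], "twist": [0, 0, 0], "jaw": 1}, {"xyz": [0, 0, 1.1], "twist": [0, 0, 0], "jaw": 1}]}}

```text
time_s: 6.5
tool_pos: [0.4973, -0.2111, 0.274]
tool_rot: [-180.0, 0.0, 73.1]
force: [0.2, -0.3, -3.1]
grip_width: 0.0119
grasp_force: 25.0
```

Call:
{"fn": "servo_tool", "kwargs": {"plan": [{"xyz": [0, 0, 0.3], "twist": [0, 0, 0], "jaw": 1}, {"xyz": [0, 0, 0.6], "twist": [0, 0, 0], "jaw": 1}, {"xyz": [0, 0, 0.9], "twist": [0, 0, 0], "jaw": 1}, {"xyz": [0, 0, 1.1], "twist": [0, 0, 0], "jaw": 1}, {"xyz": [0, 0, 1.1], "twist": [0, 0, 0], "jaw": 1}]}}

```text
time_s: 6.92
tool_pos: [0.4971, -0.211, 0.2625]
tool_rot: [-179.9, 0.0, 73.1]
force: [-0.0, 0.0, -2.5]
grip_width: 0.0118
grasp_force: 25.0
```

Call:
{"fn": "servo_tool", "kwargs": {"plan": [{"xyz": [0, 0, 0.1], "twist": [0, 0, 0], "jaw": 1}, {"xyz": [0, 0, 0.2], "twist": [0, 0, 0], "jaw": 1}, {"xyz": [0, 0, 0.2], "twist": [0, 0, 0], "jaw": 1}]}}

```text
time_s: 7.17
tool_pos: [0.4974, -0.2111, 0.2611]
tool_rot: [-180.0, -0.0, 73.1]
force: [-0.8, -0.4, -3.3]
grip_width: 0.0116
grasp_force: 25.0
```

Call:
{"fn": "servo_tool", "kwargs": {"plan": [{"xyz": [0, 0, 0.1], "twist": [0, 0, 0], "jaw": 1}, {"xyz": [0, 0, 0.1], "twist": [0, 0, 0], "jaw": 1}, {"xyz": [0, 0, 0.1], "twist": [0, 0, 0], "jaw": 1}]}}

```text
time_s: 7.42
tool_pos: [0.4974, -0.2111, 0.2602]
tool_rot: [180.0, -0.0, 73.1]
force: [-0.6, 0.3, -3.0]
grip_width: 0.0115
grasp_force: 25.0
```

Call:
{"fn": "servo_tool", "kwargs": {"plan": [{"xyz": [0, 0, 0.1], "twist": [0, 0, 0], "jaw": 1}, {"xyz": [0, 0, 0.1], "twist": [0, 0, 0], "jaw": 1}, {"xyz": [0, 0, 0.1], "twist": [0, 0, 0], "jaw": 1}]}}

```text
time_s: 7.67
tool_pos: [0.4974, -0.2111, 0.2592]
tool_rot: [180.0, -0.0, 73.1]
force: [-0.2, 0.0, -2.3]
grip_width: 0.0119
grasp_force: 25.0
```

Call:
{"fn": "servo_tool", "kwargs": {"plan": [{"xyz": [0, 0, 0.05], "twist": [0, 0, 0], "jaw": 1}, {"xyz": [0, 0, 0.05], "twist": [0, 0, 0], "jaw": 1}, {"xyz": [0, 0, 0.05], "twist": [0, 0, 0], "jaw": 1}]}}

```text
time_s: 7.92
tool_pos: [0.4975, -0.2112, 0.2592]
tool_rot: [180.0, -0.0, 73.1]
force: [-3.0, 0.3, 3.5]
grip_width: 0.0114
grasp_force: 25.0
```

Call:
{"fn": "servo_tool", "kwargs": {"plan": [{"xyz": [0, 0, 0.05], "twist": [0, 0, 0], "jaw": 1}, {"xyz": [0, 0, 0.05], "twist": [0, 0, 0], "jaw": 1}, {"xyz": [0, 0, 0.05], "twist": [0, 0, 0], "jaw": 1}]}}

```text
time_s: 8.17
tool_pos: [0.4975, -0.2113, 0.2591]
tool_rot: [180.0, -0.0, 73.1]
force: [-1.8, 1.5, 6.9]
grip_width: 0.0115
grasp_force: 25.0
```

Contact came at the expected height. I release the plate and rise.

Call:
{"fn": "servo_tool", "kwargs": {"plan": [{"xyz": [0, 0, -0.05], "twist": [0, 0, 0], "jaw": 0.5}, {"xyz": [0, 0, -0.05], "twist": [0, 0, 0], "jaw": 0.5}, {"xyz": [0, 0, -0.05], "twist": [0, 0, 0], "jaw": 0.5}, {"xyz": [0, 0, -0.05], "twist": [0, 0, 0], "jaw": 0.5}, {"xyz": [0, 0, -0.05], "twist": [0, 0, 0], "jaw": 0.5}, {"xyz": [0, 0, -0.05], "twist": [0, 0, 0], "jaw": 0.5}, {"xyz": [0, 0, -0.05], "twist": [0, 0, 0], "jaw": 0.5}]}}

```text
time_s: 8.75
tool_pos: [0.4974, -0.2111, 0.2586]
tool_rot: [-180.0, -0.0, 73.1]
force: [-0.5, 0.0, 0.2]
grip_width: 0.042
grasp_force: 0.0
```

Call:
{"fn": "servo_tool", "kwargs": {"plan": [{"xyz": [0, 0, -2], "twist": [0, 0, 0], "jaw": 0.5}, {"xyz": [0, 0, -4], "twist": [0, 0, 0], "jaw": 0.5}, {"xyz": [0, 0, -7], "twist": [0, 0, 0], "jaw": 1}, {"xyz": [0, 0, -9], "twist": [0, 0, 0], "jaw": 1}, {"xyz": [0, 0, -9], "twist": [0, 0, 0], "jaw": 1}, {"xyz": [0, 0, -9], "twist": [0, 0, 0], "jaw": 1}]}}

```text
time_s: 9.25
tool_pos: [0.4977, -0.2113, 0.3497]
tool_rot: [179.8, -0.0, 73.1]
force: [-0.2, 0.7, -0.9]
grip_width: 0.0244
grasp_force: 0.0
```

```bash
python3 - <<'E'
from h import *
from cell import env
import cv2
ims=[]
for n,(u,v,w,h) in (("wrist",(130,0,260,260)),("scene",(80,130,150,90)),("top",(280,170,150,90))):
    c=env.read_camera(n); np.savez(f"pics/r_{n}.npz",**c)
    s=400/w; ims.append(cv2.resize(c["img"][v:v+h,u:u+w,::-1],None,fx=s,fy=s,interpolation=cv2.INTER_CUBIC))
r=np.vstack(ims[1:]); l=np.zeros((r.shape[0],400,3),np.uint8); l[:400]=ims[0]
cv2.imwrite("pics/r.png",np.hstack([l,r]))
o=env.get_obs();print(o["tool_pos"],o["tool_rot"],o["force"],o["grip_width"])
E
```

```text
[ 0.49696647 -0.21076431  0.34741799] [-1.79877411e+02  4.86942912e-03  7.31363428e+01] [-0.19780407 -0.58401425  0.04107466] 0.012728045451018648
```

View pics/r.png

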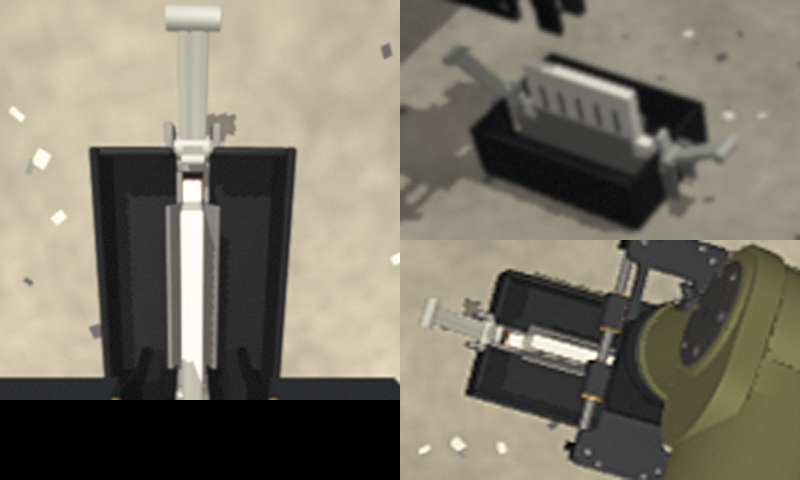

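The plate stands centred in the slot with both levers leaning out. Next I triangulate the knobs.

```bash
python3 - <<'E'
from h import *
T=np.load("pics/top0.npz");S=np.load("pics/r_scene.npz");W=np.load("pics/r_wrist.npz")
C=np.array([.4985,-.2095,0]);yw=np.radians(-16.8);Y=np.array([-np.sin(yw),np.cos(yw),0]);X=np.array([np.cos(yw),np.sin(yw),0])
for n,cs,uv in(("+y",[T,S,W],[(291,197.7),(203,185.1),(255.5,11.7)]),("-y",[T,S],[(408.2,231),(101,149.5)])):
    k=tri(cs,uv); d=k-C; s=d@Y; 
    print(n,k,"tin",d@X,s,"th",np.arctan2(abs(s)-.0885,k[2]-.0427),"r",np.hypot(abs(s)-.0885,k[2]-.0427), [proj(c,k)-u for c,u in zip(cs,uv)])
E
```

```text
+y [ 0.54054951 -0.0644093   0.07828668] tin -0.001681007214382806 0.15105179800438603 th 1.0535468711256997 r 0.07196623472149037 [array([-0.75982523,  0.15295981]), array([-1.18619582,  0.09698389]), array([-0.8271605 , -0.97889236])]
-y [ 0.45469629 -0.34763072  0.08266518] tin -0.002009972721796226 -0.1448958928475601 th 0.954285867563923 r 0.06912099612954364 [array([-0.70311309,  0.22640222]), array([-0.71662488, -0.08943628])]
```

```bash
cat >> h.py <<'E'
C=np.array([.4977,-.2093,0]);_y=np.radians(-16.8);Y=np.array([-np.sin(_y),np.cos(_y),0]);X=np.array([np.cos(_y),np.sin(_y),0])
def lever(env,side,th,out=0.,up=0.,a=20,depth=.174,half=.0155):
    "go to the pose that touches the knob of side (+1/-1) at angle th from outside, tilted a"
    K=C+side*Y*(.0885+.07*np.sin(th)+out)+np.array([0,0,.0427+.07*np.cos(th)+up])
    R=Ro.from_euler("xyz",[180,0,73.2],degrees=True)*Ro.from_rotvec([0,-side*a,0],degrees=True)
    p=K-R.apply([-side*half,0,depth]); print(side,th,"->",p.round(4)); go(env,p,R.as_euler("xyz",degrees=True))
E
python3 -c "
from h import *;from cell import env
lever(env,1,1.04,out=.03,up=.07)
lever(env,1,1.04,out=.03,up=0)
lever(env,1,1.04,out=.01,up=0)"
```

```text
1 1.04 -> [0.5708 0.0328 0.3063]
t 9.4 xyz cm [2.546e+01 1.000e-02 4.110e+00] twist [ -0.1 -20.   -0. ]
1 1.04 -> [0.5708 0.0328 0.2363]
t 9.4 xyz cm [2.546e+01 2.000e-02 1.111e+01] twist [ -0.1 -20.   -0. ]
1 1.04 -> [0.565  0.0137 0.2363]
t 9.4 xyz cm [23.46  0.03 11.11] twist [ -0.1 -20.   -0. ]
```

Call:
{"fn": "servo_tool", "kwargs": {"plan": [{"xyz": [4, 0, 0], "twist": [0, -5, 0], "jaw": 1}, {"xyz": [8, 0, 0], "twist": [0, -10, 0], "jaw": 1}, {"xyz": [12, 0, 0], "twist": [0, -15, 0], "jaw": 1}, {"xyz": [16, 0, 0], "twist": [0, -20, 0], "jaw": 1}, {"xyz": [20, 0, 1], "twist": [0, -20, 0], "jaw": 1}, {"xyz": [24, 0, 2], "twist": [0, -20, 0], "jaw": 1}, {"xyz": [25.5, 0, 5], "twist": [0, -20, 0], "jaw": 1}, {"xyz": [25.5, 0, 8], "twist": [0, -20, 0], "jaw": 1}, {"xyz": [25.5, 0, 11], "twist": [0, -20, 0], "jaw": 1}, {"xyz": [25.5, 0, 11], "twist": [0, -20, 0], "jaw": 1}]}}

```text
time_s: 10.23
tool_pos: [0.5682, 0.0335, 0.2317]
tool_rot: [-179.4, 20.4, 73.4]
force: [-1.8, 0.1, -0.7]
grip_width: 0.0005
grasp_force: 0.0
```

Call:
{"fn": "servo_tool", "kwargs": {"plan": [{"xyz": [0, 0, 0], "twist": [0, 0, 0], "jaw": 1}, {"xyz": [0, 0, 0], "twist": [0, 0, 0], "jaw": 1}, {"xyz": [0, 0, 0], "twist": [0, 0, 0], "jaw": 1}, {"xyz": [0, 0, 0], "twist": [0, 0, 0], "jaw": 1}]}}

```text
time_s: 10.57
tool_pos: [0.5722, 0.0326, 0.2406]
tool_rot: [179.8, 19.9, 73.0]
force: [0.4, -0.5, 0.1]
grip_width: 0.0007
grasp_force: 0.0
```

```bash
python3 - <<'E'
from h import *
from cell import env
import cv2
ims=[]
for n,(u,v,w,h) in (("wrist",(56,0,400,300)),("scene",(80,130,160,120))):
    c=env.read_camera(n); s=400/w; ims.append(cv2.resize(c["img"][v:v+h,u:u+w,::-1],(400,300),interpolation=cv2.INTER_CUBIC))
cv2.imwrite("pics/k.png",np.hstack(ims))
lever(env,1,1.04,out=.01)
lever(env,1,1.04,out=.0)
o=env.get_obs();print(o["tool_pos"],o["tool_rot"],o["grip_width"])
E
```

```text
1 1.04 -> [0.565  0.0137 0.2363]
t 10.6667 xyz cm [-1.77 -0.11  1.05] twist [ 0.1 -0.1 -0.1]
1 1.04 -> [0.5621 0.0041 0.2363]
t 10.6667 xyz cm [-2.71 -0.1   1.39] twist [ 0.1 -0.1 -0.1]
[0.571902   0.03271837 0.24016284] [179.87587113  19.89709437  73.0584788 ] 0.000593448375608059
```

View pics/k.png

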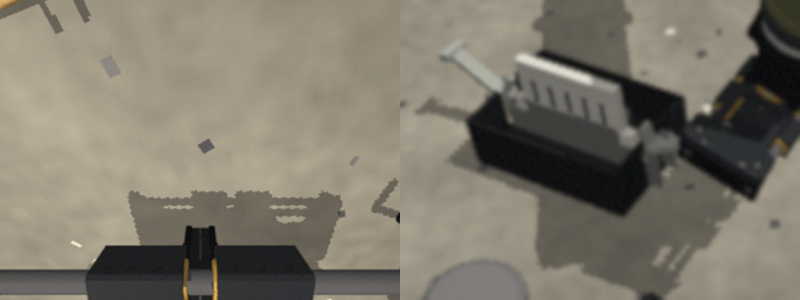

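Call:
{"fn": "servo_tool", "kwargs": {"plan": [{"xyz": [-0.9, -0.1, 1.05], "twist": [0, 0, 0], "jaw": 1}, {"xyz": [-1.8, -0.1, 1.05], "twist": [0, 0, 0], "jaw": 1}, {"xyz": [-1.8, -0.1, 1.05], "twist": [0, 0, 0], "jaw": 1}, {"xyz": [-1.8, -0.1, 1.05], "twist": [0, 0, 0], "jaw": 1}, {"xyz": [-1.8, -0.1, 1.05], "twist": [0, 0, 0], "jaw": 1}]}}

```text
time_s: 11.08
tool_pos: [0.5645, 0.0134, 0.2352]
tool_rot: [180.0, 20.0, 73.1]
force: [-1.6, 0.0, -0.3]
grip_width: 0.0003
grasp_force: 0.0
```

```bash
python3 - <<'E'
from h import *
from cell import env
a=np.radians(20)
for th in np.arange(1.04,-.05,-.08):
    dY=.07*(np.sin(th)-np.sin(1.04));dU=.07*(np.cos(th)-np.cos(1.04))
    print(round(th,2),"x %.2f z %.2f"%(100*(dY*np.cos(a)-dU*np.sin(a)),100*(-dU*np.cos(a)-dY*np.sin(a))))
lever(env,1,1.04)
o=env.get_obs();print(o["tool_pos"],o["force"])
E
```

```text
1.04 x 0.00 z -0.00
0.96 x -0.45 z -0.34
0.88 x -0.92 z -0.64
0.8 x -1.41 z -0.91
0.72 x -1.92 z -1.13
0.64 x -2.45 z -1.31
0.56 x -3.00 z -1.45
0.48 x -3.55 z -1.55
0.4 x -4.10 z -1.60
0.32 x -4.66 z -1.60
0.24 x -5.22 z -1.56
0.16 x -5.78 z -1.48
0.08 x -6.32 z -1.35
0.0 x -6.85 z -1.18
1 1.04 -> [0.5621 0.0041 0.2363]
t 11.0833 xyz cm [-0.94  0.04  0.22] twist [-0.  -0.  -0.1]
[0.56452778 0.01341079 0.23518618] [-1.61719034  0.04854176 -0.28121799]
```

Call:
{"fn": "servo_tool", "kwargs": {"plan": [{"xyz": [-0.3, 0, 0.1], "twist": [0, 0, 0], "jaw": 1}, {"xyz": [-0.6, 0, 0.2], "twist": [0, 0, 0], "jaw": 1}, {"xyz": [-0.9, 0, 0.2], "twist": [0, 0, 0], "jaw": 1}, {"xyz": [-0.9, 0, 0.2], "twist": [0, 0, 0], "jaw": 1}]}}

```text
time_s: 11.42
tool_pos: [0.5621, 0.0061, 0.2363]
tool_rot: [180.0, 19.8, 73.2]
force: [1.0, 3.5, -1.0]
grip_width: 0.0003
grasp_force: 2.0
```

Call:
{"fn": "servo_tool", "kwargs": {"plan": [{"xyz": [-0.15, 0, -0.1], "twist": [0, 0, 0], "jaw": 1}, {"xyz": [-0.3, 0, -0.2], "twist": [0, 0, 0], "jaw": 1}, {"xyz": [-0.45, 0, -0.3], "twist": [0, 0, 0], "jaw": 1}, {"xyz": [-0.45, 0, -0.3], "twist": [0, 0, 0], "jaw": 1}]}}

```text
time_s: 11.75
tool_pos: [0.5613, 0.0035, 0.2409]
tool_rot: [180.0, 19.8, 73.2]
force: [0.4, 5.3, -0.0]
grip_width: 0.0008
grasp_force: 2.6
```

Call:
{"fn": "servo_tool", "kwargs": {"plan": [{"xyz": [-0.23, 0, -0.15], "twist": [0, 0, 0], "jaw": 1}, {"xyz": [-0.47, 0, -0.3], "twist": [0, 0, 0], "jaw": 1}, {"xyz": [-0.71, 0, -0.44], "twist": [0, 0, 0], "jaw": 1}, {"xyz": [-0.96, 0, -0.57], "twist": [0, 0, 0], "jaw": 1}, {"xyz": [-0.96, 0, -0.57], "twist": [0, 0, 0], "jaw": 1}]}}

```text
time_s: 12.17
tool_pos: [0.5594, -0.0029, 0.25]
tool_rot: [180.0, 19.8, 73.2]
force: [-0.8, 6.5, 1.5]
grip_width: 0.0007
grasp_force: 2.7
```

```bash
python3 - <<'E'
from h import *
from cell import env
o=env.get_obs();print(o["force"])
for t in(.9,.8,.7):lever(env,1,t)
E
```

```text
[-0.75674491  6.49201377  1.4914993 ]
1 0.9 -> [ 0.5605 -0.0012  0.2444]
t 12.1667 xyz cm [0.37 0.06 0.46] twist [ 0.1 -0.2  0. ]
1 0.8 -> [ 0.5592 -0.0056  0.2497]
t 12.1667 xyz cm [-0.24  0.06  0.12] twist [ 0.1 -0.2  0. ]
1 0.7 -> [ 0.5577 -0.0105  0.2544]
t 12.1667 xyz cm [-0.88  0.06 -0.16] twist [ 0.1 -0.2  0. ]
```

Call:
{"fn": "servo_tool", "kwargs": {"plan": [{"xyz": [-0.25, 0, -0.11], "twist": [0, 0, 0], "jaw": 1}, {"xyz": [-0.51, 0, -0.22], "twist": [0, 0, 0], "jaw": 1}, {"xyz": [-0.77, 0, -0.31], "twist": [0, 0, 0], "jaw": 1}, {"xyz": [-1.04, 0, -0.4], "twist": [0, 0, 0], "jaw": 1}, {"xyz": [-1.31, 0, -0.47], "twist": [0, 0, 0], "jaw": 1}, {"xyz": [-1.59, 0, -0.54], "twist": [0, 0, 0], "jaw": 1}, {"xyz": [-1.59, 0, -0.54], "twist": [0, 0, 0], "jaw": 1}]}}

```text
time_s: 12.75
tool_pos: [0.5557, -0.0163, 0.2607]
tool_rot: [179.9, 19.8, 73.2]
force: [1.3, 4.7, 1.2]
grip_width: 0.0004
grasp_force: 2.1
```

Call:
{"fn": "servo_tool", "kwargs": {"plan": [{"xyz": [-0.28, 0, -0.05], "twist": [0, 0, 0], "jaw": 1}, {"xyz": [-0.55, 0, -0.1], "twist": [0, 0, 0], "jaw": 1}, {"xyz": [-0.82, 0, -0.12], "twist": [0, 0, 0], "jaw": 1}, {"xyz": [-1.1, 0, -0.15], "twist": [0, 0, 0], "jaw": 1}, {"xyz": [-1.1, 0, -0.15], "twist": [0, 0, 0], "jaw": 1}]}}

```text
time_s: 13.17
tool_pos: [0.5527, -0.0263, 0.2657]
tool_rot: [179.9, 19.9, 73.1]
force: [1.0, 3.3, 0.8]
grip_width: 0.0001
grasp_force: 1.7
```

```bash
python3 - <<'E'
from h import *
from cell import env
o=env.get_obs();print(o["force"])
for t in(.5,.4,.3,.2,.1,0):lever(env,1,t)
E
```

```text
[0.97119027 3.33145421 0.7551858 ]
1 0.5 -> [ 0.5544 -0.0215  0.2623]
t 13.1667 xyz cm [0.59 0.02 0.14] twist [ 0.1 -0.1 -0.1]
1 0.4 -> [ 0.5526 -0.0276  0.2654]
t 13.1667 xyz cm [-0.1   0.02  0.07] twist [ 0.1 -0.1 -0.1]
1 0.3 -> [ 0.5507 -0.0339  0.2678]
t 13.1667 xyz cm [-0.8   0.02  0.07] twist [ 0.1 -0.1 -0.1]
1 0.2 -> [ 0.5487 -0.0403  0.2695]
t 13.1667 xyz cm [-1.5   0.02  0.14] twist [ 0.1 -0.1 -0.1]
1 0.1 -> [ 0.5467 -0.047   0.2706]
t 13.1667 xyz cm [-2.19  0.02  0.27] twist [ 0.1 -0.1 -0.1]
1 0 -> [ 0.5447 -0.0537  0.2709]
t 13.1667 xyz cm [-2.86  0.02  0.48] twist [ 0.1 -0.1 -0.1]
```

Call:
{"fn": "servo_tool", "kwargs": {"plan": [{"xyz": [-0.14, 0, 0], "twist": [0, 0, 0], "jaw": 1}, {"xyz": [-0.28, 0, 0], "twist": [0, 0, 0], "jaw": 1}, {"xyz": [-0.42, 0, 0], "twist": [0, 0, 0], "jaw": 1}, {"xyz": [-0.56, 0, 0], "twist": [0, 0, 0], "jaw": 1}]}}

```text
time_s: 13.5
tool_pos: [0.5512, -0.0308, 0.2669]
tool_rot: [179.9, 19.9, 73.2]
force: [3.1, 8.1, 0.6]
grip_width: 0.0004
grasp_force: 3.7
```

Call:
{"fn": "servo_tool", "kwargs": {"plan": [{"xyz": [-0.14, 0, 0.01], "twist": [0, 0, 0], "jaw": 1}, {"xyz": [-0.28, 0, 0.02], "twist": [0, 0, 0], "jaw": 1}, {"xyz": [-0.42, 0, 0.03], "twist": [0, 0, 0], "jaw": 1}, {"xyz": [-0.56, 0, 0.04], "twist": [0, 0, 0], "jaw": 1}]}}

```text
time_s: 13.83
tool_pos: [0.5502, -0.0332, 0.2682]
tool_rot: [179.9, 19.6, 73.3]
force: [4.4, 12.7, -1.0]
grip_width: 0.0005
grasp_force: 6.9
```

Call:
{"fn": "servo_tool", "kwargs": {"plan": [{"xyz": [-0.14, 0, 0.02], "twist": [0, 0, 0], "jaw": 1}, {"xyz": [-0.28, 0, 0.04], "twist": [0, 0, 0], "jaw": 1}, {"xyz": [-0.42, 0, 0.06], "twist": [0, 0, 0], "jaw": 1}]}}

```text
time_s: 14.08
tool_pos: [0.5493, -0.0358, 0.2691]
tool_rot: [179.9, 19.5, 73.4]
force: [3.7, 14.6, 1.5]
grip_width: 0.0005
grasp_force: 7.5
```

Call:
{"fn": "servo_tool", "kwargs": {"plan": [{"xyz": [-0.1, 0, 0.01], "twist": [0, 0, 0], "jaw": 1}, {"xyz": [-0.2, 0, 0.02], "twist": [0, 0, 0], "jaw": 1}, {"xyz": [-0.3, 0, 0.04], "twist": [0, 0, 0], "jaw": 1}]}}

```text
time_s: 14.33
tool_pos: [0.5486, -0.0385, 0.2699]
tool_rot: [179.9, 19.5, 73.4]
force: [4.0, 16.1, 1.6]
grip_width: 0.0005
grasp_force: 7.6
```

Call:
{"fn": "servo_tool", "kwargs": {"plan": [{"xyz": [-0.1, 0, 0.02], "twist": [0, 0, 0], "jaw": 1}, {"xyz": [-0.2, 0, 0.04], "twist": [0, 0, 0], "jaw": 1}, {"xyz": [-0.3, 0, 0.06], "twist": [0, 0, 0], "jaw": 1}]}}

```text
time_s: 14.58
tool_pos: [0.5477, -0.0412, 0.2707]
tool_rot: [179.9, 19.5, 73.4]
force: [2.7, 16.0, 4.2]
grip_width: 0.0002
grasp_force: 7.1
```

Call:
{"fn": "servo_tool", "kwargs": {"plan": [{"xyz": [-0.1, 0, 0.02], "twist": [0, 0, 0], "jaw": 1}, {"xyz": [-0.2, 0, 0.04], "twist": [0, 0, 0], "jaw": 1}, {"xyz": [-0.3, 0, 0.07], "twist": [0, 0, 0], "jaw": 1}]}}

```text
time_s: 14.83
tool_pos: [0.5468, -0.0445, 0.2713]
tool_rot: [179.9, 19.5, 73.4]
force: [2.4, 15.6, 4.6]
grip_width: 0.0005
grasp_force: 6.7
```

```bash
python3 - <<'E'
from h import *
from cell import env
o=env.get_obs();print(o["force"])
for t in(.2,.1,0):lever(env,1,t)
E
```

```text
[ 2.37329556 15.60377659  4.57369323]
1 0.2 -> [ 0.5487 -0.0403  0.2695]
t 14.8333 xyz cm [0.49 0.06 0.01] twist [ 0.2 -0.5  0.2]
1 0.1 -> [ 0.5467 -0.047   0.2706]
t 14.8333 xyz cm [-0.2   0.06  0.15] twist [ 0.2 -0.5  0.2]
1 0 -> [ 0.5447 -0.0537  0.2709]
t 14.8333 xyz cm [-0.87  0.06  0.35] twist [ 0.2 -0.5  0.2]
```

Call:
{"fn": "servo_tool", "kwargs": {"plan": [{"xyz": [-0.1, 0, 0.04], "twist": [0, 0, 0], "jaw": 1}, {"xyz": [-0.2, 0, 0.08], "twist": [0, 0, 0], "jaw": 1}, {"xyz": [-0.3, 0, 0.12], "twist": [0, 0, 0], "jaw": 1}]}}

```text
time_s: 15.08
tool_pos: [0.546, -0.0478, 0.2713]
tool_rot: [179.9, 19.5, 73.4]
force: [3.2, 14.6, 4.0]
grip_width: 0.0007
grasp_force: 6.4
```

Call:
{"fn": "servo_tool", "kwargs": {"plan": [{"xyz": [-0.1, 0, 0.03], "twist": [0, 0, 0], "jaw": 1}, {"xyz": [-0.2, 0, 0.06], "twist": [0, 0, 0], "jaw": 1}]}}

```text
time_s: 15.25
tool_pos: [0.5453, -0.05, 0.2715]
tool_rot: [179.9, 19.5, 73.3]
force: [3.6, 15.8, 6.5]
grip_width: 0.0007
grasp_force: 6.7
```

Call:
{"fn": "servo_tool", "kwargs": {"plan": [{"xyz": [-0.06, 0, 0.02], "twist": [0, 0, 0], "jaw": 1}, {"xyz": [-0.12, 0, 0.04], "twist": [0, 0, 0], "jaw": 1}]}}

```text
time_s: 15.42
tool_pos: [0.545, -0.0511, 0.2715]
tool_rot: [179.9, 19.5, 73.3]
force: [3.0, 15.1, 5.6]
grip_width: 0.0005
grasp_force: 7.0
```

Call:
{"fn": "servo_tool", "kwargs": {"plan": [{"xyz": [-0.05, 0, 0.02], "twist": [0, 0, 0], "jaw": 1}, {"xyz": [-0.1, 0, 0.04], "twist": [0, 0, 0], "jaw": 1}]}}

```text
time_s: 15.58
tool_pos: [0.5447, -0.052, 0.2716]
tool_rot: [179.9, 19.5, 73.4]
force: [2.4, 16.1, 5.9]
grip_width: 0.0006
grasp_force: 7.2
```

Call:
{"fn": "servo_tool", "kwargs": {"plan": [{"xyz": [-0.05, 0, 0.02], "twist": [0, 0, 0], "jaw": 1}, {"xyz": [-0.05, 0, 0.02], "twist": [0, 0, 0], "jaw": 1}]}}

```text
time_s: 15.75
tool_pos: [0.5446, -0.0525, 0.2715]
tool_rot: [179.9, 19.5, 73.4]
force: [3.7, 16.2, 6.1]
grip_width: 0.0005
grasp_force: 7.3
```

Call:
{"fn": "servo_tool", "kwargs": {"plan": [{"xyz": [-0.05, 0, 0.02], "twist": [0, 0, 0], "jaw": 1}, {"xyz": [-0.05, 0, 0.02], "twist": [0, 0, 0], "jaw": 1}]}}

```text
time_s: 15.92
tool_pos: [0.5445, -0.0526, 0.2716]
tool_rot: [179.9, 19.5, 73.4]
force: [2.2, 17.3, 6.3]
grip_width: 0.0003
grasp_force: 7.6
```

Call:
{"fn": "servo_tool", "kwargs": {"plan": [{"xyz": [-0.04, 0, 0.02], "twist": [0, 0, 0], "jaw": 1}, {"xyz": [-0.04, 0, 0.02], "twist": [0, 0, 0], "jaw": 1}, {"xyz": [-0.04, 0, 0.02], "twist": [0, 0, 0], "jaw": 1}]}}

```text
time_s: 16.17
tool_pos: [0.5445, -0.0528, 0.2716]
tool_rot: [179.9, 19.4, 73.4]
force: [2.1, 16.4, 7.5]
grip_width: 0.0006
grasp_force: 7.9
```

Call:
{"fn": "servo_tool", "kwargs": {"plan": [{"xyz": [-0.03, 0, 0.02], "twist": [0, 0, 0], "jaw": 1}, {"xyz": [-0.03, 0, 0.02], "twist": [0, 0, 0], "jaw": 1}, {"xyz": [-0.03, 0, 0.02], "twist": [0, 0, 0], "jaw": 1}]}}

```text
time_s: 16.42
tool_pos: [0.5445, -0.0528, 0.2716]
tool_rot: [179.9, 19.4, 73.4]
force: [3.1, 19.1, 6.9]
grip_width: 0.0004
grasp_force: 8.2
```

The +y lever has stopped moving while the force rises to about 20 N, so it is on its stop. I back off and cross to the other lever.

Call:
{"fn": "servo_tool", "kwargs": {"plan": [{"xyz": [1, 0, 0], "twist": [0, 0, 0], "jaw": 1}, {"xyz": [3, 0, 0], "twist": [0, 0, 0], "jaw": 1}, {"xyz": [5, 0, -2], "twist": [0, 0, 0], "jaw": 1}, {"xyz": [5, 0, -6], "twist": [0, 7, 0], "jaw": 1}, {"xyz": [5, 0, -10], "twist": [0, 14, 0], "jaw": 1}, {"xyz": [5, 0, -10], "twist": [0, 20, 0], "jaw": 1}, {"xyz": [5, 0, -10], "twist": [0, 20, 0], "jaw": 1}, {"xyz": [5, 0, -10], "twist": [0, 20, 0], "jaw": 1}]}}

```text
time_s: 17.08
tool_pos: [0.5654, 0.0173, 0.3465]
tool_rot: [-179.9, 0.2, 73.0]
force: [-0.4, 0.7, -0.8]
grip_width: 0.0001
grasp_force: 0.0
```

```bash
python3 - <<'E'
from h import *
from cell import env
o=env.get_obs();print(o["tool_pos"],o["tool_rot"],o["force"])
lever(env,-1,.96,out=.03,up=.13)
lever(env,-1,.96,out=.03)
E
```

```text
[0.56543733 0.01726311 0.34649341] [-179.89199072    0.22952163   72.97196932] [-0.44290779  0.65962517 -0.84636094]
-1 0.96 -> [ 0.4255 -0.4486  0.3711]
t 17.0833 xyz cm [-48.65   0.25  -2.26] twist [-0.1 20.2 -0.2]
-1 0.96 -> [ 0.4255 -0.4486  0.2411]
t 17.0833 xyz cm [-48.6    0.28  10.74] twist [-0.1 20.2 -0.2]
```

Call:
{"fn": "servo_tool", "kwargs": {"plan": [{"xyz": [-4, 0, -2], "twist": [0, 0, 0], "jaw": 1}, {"xyz": [-8, 0, -2.2], "twist": [0, 0, 0], "jaw": 1}, {"xyz": [-12, 0, -2.2], "twist": [0, 0, 0], "jaw": 1}, {"xyz": [-16, 0, -2.2], "twist": [0, 0, 0], "jaw": 1}, {"xyz": [-20, 0, -2.2], "twist": [0, 0, 0], "jaw": 1}, {"xyz": [-24, 0.1, -2.2], "twist": [0, 0, 0], "jaw": 1}, {"xyz": [-28, 0.1, -2.2], "twist": [0, 5, 0], "jaw": 1}, {"xyz": [-32, 0.2, -2.2], "twist": [0, 10, 0], "jaw": 1}, {"xyz": [-36, 0.2, -2.2], "twist": [0, 15, 0], "jaw": 1}, {"xyz": [-40, 0.3, -2.2], "twist": [0, 20, 0], "jaw": 1}]}}

```text
time_s: 17.92
tool_pos: [0.4517, -0.3656, 0.3674]
tool_rot: [-179.7, -20.2, 73.1]
force: [0.9, -0.5, 0.1]
grip_width: 0.0002
grasp_force: 0.0
```

Call:
{"fn": "servo_tool", "kwargs": {"plan": [{"xyz": [-4, 0, 2], "twist": [0, 0, 0], "jaw": 1}, {"xyz": [-8, 0, 3], "twist": [0, 0, 0], "jaw": 1}, {"xyz": [-8, 0, 3], "twist": [0, 0, 0], "jaw": 1}, {"xyz": [-8, 0, 3], "twist": [0, 0, 0], "jaw": 1}, {"xyz": [-8, 0, 3], "twist": [0, 0, 0], "jaw": 1}, {"xyz": [-8, 0, 3], "twist": [0, 0, 0], "jaw": 1}]}}

```text
time_s: 18.42
tool_pos: [0.4351, -0.4254, 0.3137]
tool_rot: [-179.9, -20.0, 73.2]
force: [-0.2, 0.9, 0.3]
grip_width: 0.0003
grasp_force: 0.0
```

```bash
python3 - <<'E'
from h import *
from cell import env
o=env.get_obs();print(o["tool_pos"],o["tool_rot"],o["force"])
lever(env,-1,.96,out=.03)
lever(env,-1,.96,out=.01)
E
```

```text
[ 0.43510434 -0.42543289  0.3136989 ] [-179.91986204  -20.04723869   73.24348158] [-0.23239179  0.94870521  0.3219992 ]
-1 0.96 -> [ 0.4255 -0.4486  0.2411]
t 18.4167 xyz cm [-4.83 -0.25  5.97] twist [-0.1 -0.   0. ]
-1 0.96 -> [ 0.4312 -0.4294  0.2411]
t 18.4167 xyz cm [-2.95 -0.25  6.66] twist [-0.1 -0.   0. ]
```

Call:
{"fn": "servo_tool", "kwargs": {"plan": [{"xyz": [-3, -0.1, 0], "twist": [0, 0, 0], "jaw": 1}, {"xyz": [-4.8, -0.25, 0], "twist": [0, 0, 0], "jaw": 1}, {"xyz": [-4.8, -0.25, 3], "twist": [0, 0, 0], "jaw": 1}, {"xyz": [-4.8, -0.25, 6], "twist": [0, 0, 0], "jaw": 1}, {"xyz": [-4.8, -0.25, 6], "twist": [0, 0, 0], "jaw": 1}, {"xyz": [-4.8, -0.25, 6], "twist": [0, 0, 0], "jaw": 1}, {"xyz": [-4.8, -0.25, 6], "twist": [0, 0, 0], "jaw": 1}, {"xyz": [-4.8, -0.25, 6], "twist": [0, 0, 0], "jaw": 1}]}}

```text
time_s: 19.08
tool_pos: [0.4252, -0.4503, 0.2435]
tool_rot: [179.8, -19.9, 73.2]
force: [-0.5, 0.1, -0.1]
grip_width: 0.0007
grasp_force: 0.0
```

```bash
python3 - <<'E'
from h import *
from cell import env
import cv2
c=env.read_camera("scene");o=env.get_obs();print(o["tool_pos"])
lever(env,-1,.96,out=.01)
lever(env,-1,.96)
cv2.imwrite("pics/k2.png",cv2.resize(c["img"][110:230,70:230,::-1],(640,480),interpolation=cv2.INTER_CUBIC))
a=np.radians(20)
for th in np.arange(.96,-.05,-.08):
    dY=.07*(np.sin(th)-np.sin(.96));dU=.07*(np.cos(th)-np.cos(.96))
    print(round(th,2),"x %.2f z %.2f"%(-100*(dY*np.cos(a)-dU*np.sin(a)),100*(-dU*np.cos(a)-dY*np.sin(a))))
E
```

```text
[ 0.42490363 -0.45047863  0.24331285]
-1 0.96 -> [ 0.4312 -0.4294  0.2411]
t 19.1333 xyz cm [ 1.99 -0.    0.96] twist [0.2 0.1 0. ]
-1 0.96 -> [ 0.4341 -0.4198  0.2411]
t 19.1333 xyz cm [ 2.93 -0.01  1.3 ] twist [0.2 0.1 0. ]
0.96 x -0.00 z -0.00
0.88 x 0.47 z -0.30
0.8 x 0.96 z -0.57
0.72 x 1.48 z -0.79
0.64 x 2.01 z -0.97
0.56 x 2.55 z -1.11
0.48 x 3.10 z -1.21
0.4 x 3.66 z -1.26
0.32 x 4.22 z -1.26
0.24 x 4.78 z -1.22
0.16 x 5.33 z -1.14
0.08 x 5.88 z -1.01
0.0 x 6.41 z -0.84
```

View pics/k2.png

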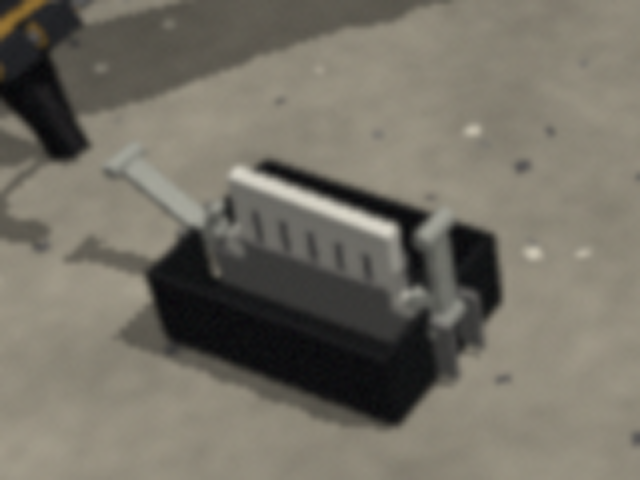

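The +y lever is upright and home, pressing its end of the plate down. The fingertip stands outside the −y knob, with the knob at crop (127,160) and the tip at (68,155).

Call:
{"fn": "servo_tool", "kwargs": {"plan": [{"xyz": [0.8, 0, 0.5], "twist": [0, 0, 0], "jaw": 1}, {"xyz": [1.6, 0, 1.0], "twist": [0, 0, 0], "jaw": 1}, {"xyz": [2.0, 0, 1.0], "twist": [0, 0, 0], "jaw": 1}, {"xyz": [2.3, 0, 1.1], "twist": [0, 0, 0], "jaw": 1}, {"xyz": [2.6, 0, 1.2], "twist": [0, 0, 0], "jaw": 1}, {"xyz": [2.9, 0, 1.3], "twist": [0, 0, 0], "jaw": 1}, {"xyz": [2.9, 0, 1.3], "twist": [0, 0, 0], "jaw": 1}]}}

```text
time_s: 19.72
tool_pos: [0.4333, -0.4201, 0.2391]
tool_rot: [180.0, -19.8, 73.1]
force: [-1.0, -2.5, -0.6]
grip_width: 0.0007
grasp_force: 1.6
```

Call:
{"fn": "servo_tool", "kwargs": {"plan": [{"xyz": [0.23, 0, -0.15], "twist": [0, 0, 0], "jaw": 1}, {"xyz": [0.47, 0, -0.3], "twist": [0, 0, 0], "jaw": 1}, {"xyz": [0.47, 0, -0.3], "twist": [0, 0, 0], "jaw": 1}]}}

```text
time_s: 19.97
tool_pos: [0.4342, -0.4173, 0.2438]
tool_rot: [179.9, -19.9, 73.1]
force: [-0.7, -4.8, 0.9]
grip_width: 0.0002
grasp_force: 2.3
```

Call:
{"fn": "servo_tool", "kwargs": {"plan": [{"xyz": [0.25, 0, -0.14], "twist": [0, 0, 0], "jaw": 1}, {"xyz": [0.49, 0, -0.27], "twist": [0, 0, 0], "jaw": 1}, {"xyz": [0.49, 0, -0.27], "twist": [0, 0, 0], "jaw": 1}]}}

```text
time_s: 20.22
tool_pos: [0.4351, -0.414, 0.2482]
tool_rot: [179.9, -19.8, 73.1]
force: [-1.5, -6.5, 1.3]
grip_width: 0.0004
grasp_force: 2.5
```

```bash
python3 - <<'E'
from h import *
from cell import env
for t in(.96,.88,.8,.72):lever(env,-1,t)
E
```

```text
-1 0.96 -> [ 0.4341 -0.4198  0.2411]
t 20.2167 xyz cm [-0.79  0.07  0.48] twist [ 0.1  0.2 -0.1]
-1 0.88 -> [ 0.4351 -0.4166  0.2455]
t 20.2167 xyz cm [-0.32  0.07  0.17] twist [ 0.1  0.2 -0.1]
-1 0.8 -> [ 0.4362 -0.413   0.2497]
t 20.2167 xyz cm [ 0.17  0.07 -0.09] twist [ 0.1  0.2 -0.1]
-1 0.72 -> [ 0.4374 -0.4091  0.2535]
t 20.2167 xyz cm [ 0.68  0.07 -0.32] twist [ 0.1  0.2 -0.1]
```

Tracking well; continue along the arc.

Call:
{"fn": "servo_tool", "kwargs": {"plan": [{"xyz": [0.25, 0, -0.11], "twist": [0, 0, 0], "jaw": 1}, {"xyz": [0.52, 0, -0.22], "twist": [0, 0, 0], "jaw": 1}, {"xyz": [0.78, 0, -0.31], "twist": [0, 0, 0], "jaw": 1}, {"xyz": [1.05, 0, -0.4], "twist": [0, 0, 0], "jaw": 1}, {"xyz": [1.32, 0, -0.47], "twist": [0, 0, 0], "jaw": 1}, {"xyz": [1.59, 0, -0.54], "twist": [0, 0, 0], "jaw": 1}, {"xyz": [1.59, 0, -0.54], "twist": [0, 0, 0], "jaw": 1}]}}

```text
time_s: 20.8
tool_pos: [0.439, -0.4014, 0.259]
tool_rot: [179.9, -19.9, 73.1]
force: [-2.3, -5.3, 1.8]
grip_width: 0.0003
grasp_force: 2.3
```

Call:
{"fn": "servo_tool", "kwargs": {"plan": [{"xyz": [0.28, 0, -0.05], "twist": [0, 0, 0], "jaw": 1}, {"xyz": [0.55, 0, -0.1], "twist": [0, 0, 0], "jaw": 1}, {"xyz": [0.82, 0, -0.12], "twist": [0, 0, 0], "jaw": 1}, {"xyz": [1.1, 0, -0.14], "twist": [0, 0, 0], "jaw": 1}, {"xyz": [1.1, 0, -0.14], "twist": [0, 0, 0], "jaw": 1}]}}

```text
time_s: 21.22
tool_pos: [0.4421, -0.3913, 0.2637]
tool_rot: [180.0, -19.9, 73.1]
force: [-1.5, -3.7, 1.7]
grip_width: 0.0001
grasp_force: 1.8
```

Call:
{"fn": "servo_tool", "kwargs": {"plan": [{"xyz": [0.14, 0, 0], "twist": [0, 0, 0], "jaw": 1}, {"xyz": [0.28, 0, 0], "twist": [0, 0, 0], "jaw": 1}, {"xyz": [0.42, 0, 0], "twist": [0, 0, 0], "jaw": 1}, {"xyz": [0.56, 0, 0], "twist": [0, 0, 0], "jaw": 1}]}}

```text
time_s: 21.55
tool_pos: [0.4434, -0.3866, 0.2651]
tool_rot: [180.0, -19.9, 73.1]
force: [-2.7, -7.1, 0.4]
grip_width: 0.0006
grasp_force: 3.4
```

```bash
python3 - <<'E'
from h import *
from cell import env
for t in(.4,.3,0):lever(env,-1,t)
E
```

```text
-1 0.4 -> [ 0.4428 -0.391   0.2654]
t 21.55 xyz cm [-0.4   0.07 -0.17] twist [ 0.1  0.1 -0.1]
-1 0.3 -> [ 0.4447 -0.3847  0.2678]
t 21.55 xyz cm [ 0.3   0.07 -0.17] twist [ 0.1  0.1 -0.1]
-1 0 -> [ 0.4507 -0.3649  0.2709]
t 21.55 xyz cm [2.35 0.06 0.24] twist [ 0.1  0.1 -0.1]
```

Call:
{"fn": "servo_tool", "kwargs": {"plan": [{"xyz": [0.14, 0, 0], "twist": [0, 0, 0], "jaw": 1}, {"xyz": [0.28, 0, 0.01], "twist": [0, 0, 0], "jaw": 1}, {"xyz": [0.42, 0, 0.02], "twist": [0, 0, 0], "jaw": 1}, {"xyz": [0.56, 0, 0.03], "twist": [0, 0, 0], "jaw": 1}]}}

```text
time_s: 21.88
tool_pos: [0.4439, -0.3837, 0.2666]
tool_rot: [179.9, -19.5, 72.9]
force: [-2.6, -12.6, -2.4]
grip_width: 0.0003
grasp_force: 6.4
```

Call:
{"fn": "servo_tool", "kwargs": {"plan": [{"xyz": [0.12, 0, 0.02], "twist": [0, 0, 0], "jaw": 1}, {"xyz": [0.24, 0, 0.03], "twist": [0, 0, 0], "jaw": 1}, {"xyz": [0.36, 0, 0.05], "twist": [0, 0, 0], "jaw": 1}]}}

```text
time_s: 22.13
tool_pos: [0.4446, -0.3812, 0.2676]
tool_rot: [179.9, -19.4, 72.9]
force: [-3.3, -14.6, -1.3]
grip_width: 0.0006
grasp_force: 7.0
```

Call:
{"fn": "servo_tool", "kwargs": {"plan": [{"xyz": [0.1, 0, 0.02], "twist": [0, 0, 0], "jaw": 1}, {"xyz": [0.2, 0, 0.03], "twist": [0, 0, 0], "jaw": 1}, {"xyz": [0.3, 0, 0.05], "twist": [0, 0, 0], "jaw": 1}]}}

```text
time_s: 22.38
tool_pos: [0.4453, -0.3787, 0.2685]
tool_rot: [179.9, -19.4, 72.9]
force: [-3.5, -14.4, 0.9]
grip_width: 0.0007
grasp_force: 7.1
```

Call:
{"fn": "servo_tool", "kwargs": {"plan": [{"xyz": [0.1, 0, 0.02], "twist": [0, 0, 0], "jaw": 1}, {"xyz": [0.2, 0, 0.05], "twist": [0, 0, 0], "jaw": 1}, {"xyz": [0.3, 0, 0.07], "twist": [0, 0, 0], "jaw": 1}]}}

```text
time_s: 22.63
tool_pos: [0.446, -0.3762, 0.2692]
tool_rot: [179.8, -19.4, 72.9]
force: [-4.3, -14.4, 2.5]
grip_width: 0.0006
grasp_force: 6.6
```

```bash
python3 - <<'E'
from h import *
from cell import env
for t in(.2,0):lever(env,-1,t)
E
```

```text
-1 0.2 -> [ 0.4467 -0.3783  0.2695]
t 22.6333 xyz cm [-0.16  0.13 -0.08] twist [ 0.3  0.6 -0.3]
-1 0 -> [ 0.4507 -0.3649  0.2709]
t 22.6333 xyz cm [1.2  0.12 0.25] twist [ 0.3  0.6 -0.3]
```

Call:
{"fn": "servo_tool", "kwargs": {"plan": [{"xyz": [0.1, 0, 0.02], "twist": [0, 0, 0], "jaw": 1}, {"xyz": [0.2, 0, 0.05], "twist": [0, 0, 0], "jaw": 1}, {"xyz": [0.3, 0, 0.08], "twist": [0, 0, 0], "jaw": 1}]}}

```text
time_s: 22.88
tool_pos: [0.4469, -0.3733, 0.2699]
tool_rot: [179.8, -19.4, 72.9]
force: [-4.4, -13.9, 5.1]
grip_width: 0.0005
grasp_force: 6.5
```

Call:
{"fn": "servo_tool", "kwargs": {"plan": [{"xyz": [0.1, 0, 0.03], "twist": [0, 0, 0], "jaw": 1}, {"xyz": [0.2, 0, 0.06], "twist": [0, 0, 0], "jaw": 1}, {"xyz": [0.3, 0, 0.1], "twist": [0, 0, 0], "jaw": 1}]}}

```text
time_s: 23.13
tool_pos: [0.4478, -0.3703, 0.2701]
tool_rot: [179.8, -19.4, 72.9]
force: [-4.1, -15.3, 4.8]
grip_width: 0.0005
grasp_force: 6.4
```

Call:
{"fn": "servo_tool", "kwargs": {"plan": [{"xyz": [0.08, 0, 0.03], "twist": [0, 0, 0], "jaw": 1}, {"xyz": [0.16, 0, 0.06], "twist": [0, 0, 0], "jaw": 1}]}}

```text
time_s: 23.3
tool_pos: [0.4483, -0.3688, 0.2702]
tool_rot: [179.8, -19.4, 72.9]
force: [-5.7, -15.8, 6.2]
grip_width: 0.0001
grasp_force: 6.7
```

Call:
{"fn": "servo_tool", "kwargs": {"plan": [{"xyz": [0.06, 0, 0.02], "twist": [0, 0, 0], "jaw": 1}, {"xyz": [0.12, 0, 0.04], "twist": [0, 0, 0], "jaw": 1}]}}

```text
time_s: 23.47
tool_pos: [0.4487, -0.3674, 0.2703]
tool_rot: [179.8, -19.5, 72.9]
force: [-5.5, -14.0, 7.2]
grip_width: 0.0004
grasp_force: 6.5
```

Call:
{"fn": "servo_tool", "kwargs": {"plan": [{"xyz": [0.05, 0, 0.02], "twist": [0, 0, 0], "jaw": 1}, {"xyz": [0.05, 0, 0.02], "twist": [0, 0, 0], "jaw": 1}]}}

```text
time_s: 23.63
tool_pos: [0.449, -0.3668, 0.2703]
tool_rot: [179.8, -19.5, 72.9]
force: [-5.3, -14.7, 6.8]
grip_width: 0.0008
grasp_force: 6.5
```

Call:
{"fn": "servo_tool", "kwargs": {"plan": [{"xyz": [0.05, 0, 0.02], "twist": [0, 0, 0], "jaw": 1}, {"xyz": [0.05, 0, 0.02], "twist": [0, 0, 0], "jaw": 1}]}}

```text
time_s: 23.8
tool_pos: [0.4491, -0.3664, 0.2704]
tool_rot: [179.8, -19.5, 72.9]
force: [-5.1, -13.6, 6.1]
grip_width: 0.0005
grasp_force: 6.7
```

Call:
{"fn": "servo_tool", "kwargs": {"plan": [{"xyz": [0.05, 0, 0.02], "twist": [0, 0, 0], "jaw": 1}, {"xyz": [0.05, 0, 0.02], "twist": [0, 0, 0], "jaw": 1}]}}

```text
time_s: 23.97
tool_pos: [0.4492, -0.366, 0.2704]
tool_rot: [179.8, -19.4, 72.9]
force: [-5.5, -13.8, 6.4]
grip_width: 0.0005
grasp_force: 6.8
```

Call:
{"fn": "servo_tool", "kwargs": {"plan": [{"xyz": [0.04, 0, 0.02], "twist": [0, 0, 0], "jaw": 1}, {"xyz": [0.04, 0, 0.02], "twist": [0, 0, 0], "jaw": 1}]}}

```text
time_s: 24.13
tool_pos: [0.4492, -0.3657, 0.2704]
tool_rot: [179.8, -19.4, 72.9]
force: [-5.8, -14.6, 6.5]
grip_width: 0.0004
grasp_force: 6.9
```

Call:
{"fn": "servo_tool", "kwargs": {"plan": [{"xyz": [0.05, 0, 0.02], "twist": [0, 0, 0], "jaw": 1}, {"xyz": [0.05, 0, 0.02], "twist": [0, 0, 0], "jaw": 1}, {"xyz": [0.05, 0, 0.02], "twist": [0, 0, 0], "jaw": 1}]}}

```text
time_s: 24.38
tool_pos: [0.4494, -0.3653, 0.2705]
tool_rot: [179.8, -19.4, 72.9]
force: [-6.0, -15.0, 7.1]
grip_width: 0.0006
grasp_force: 7.1
```

Call:
{"fn": "servo_tool", "kwargs": {"plan": [{"xyz": [0.05, 0, 0.02], "twist": [0, 0, 0], "jaw": 1}, {"xyz": [0.05, 0, 0.02], "twist": [0, 0, 0], "jaw": 1}, {"xyz": [0.05, 0, 0.02], "twist": [0, 0, 0], "jaw": 1}]}}

```text
time_s: 24.63
tool_pos: [0.4495, -0.3649, 0.2705]
tool_rot: [179.8, -19.4, 72.9]
force: [-5.4, -14.9, 6.6]
grip_width: 0.0004
grasp_force: 7.2
```

Call:
{"fn": "servo_tool", "kwargs": {"plan": [{"xyz": [0.04, 0, 0.02], "twist": [0, 0, 0], "jaw": 1}, {"xyz": [0.04, 0, 0.02], "twist": [0, 0, 0], "jaw": 1}, {"xyz": [0.04, 0, 0.02], "twist": [0, 0, 0], "jaw": 1}]}}

```text
time_s: 24.88
tool_pos: [0.4496, -0.3645, 0.2705]
tool_rot: [179.8, -19.4, 72.9]
force: [-5.9, -14.3, 7.5]
grip_width: 0.0005
grasp_force: 7.4
```

Call:
{"fn": "servo_tool", "kwargs": {"plan": [{"xyz": [0.05, 0, 0.02], "twist": [0, 0, 0], "jaw": 1}, {"xyz": [0.05, 0, 0.02], "twist": [0, 0, 0], "jaw": 1}, {"xyz": [0.05, 0, 0.02], "twist": [0, 0, 0], "jaw": 1}]}}

```text
time_s: 25.13
tool_pos: [0.4499, -0.3636, 0.2704]
tool_rot: [179.8, -19.5, 72.9]
force: [-5.7, -13.3, 7.4]
grip_width: 0.0004
grasp_force: 7.1
```

Call:
{"fn": "servo_tool", "kwargs": {"plan": [{"xyz": [0.05, 0, 0.02], "twist": [0, 0, 0], "jaw": 1}, {"xyz": [0.05, 0, 0.02], "twist": [0, 0, 0], "jaw": 1}, {"xyz": [0.05, 0, 0.02], "twist": [0, 0, 0], "jaw": 1}]}}

```text
time_s: 25.38
tool_pos: [0.4501, -0.3631, 0.2705]
tool_rot: [179.8, -19.5, 72.9]
force: [-5.6, -14.1, 8.1]
grip_width: 0.0004
grasp_force: 7.2
```

Call:
{"fn": "servo_tool", "kwargs": {"plan": [{"xyz": [0.04, 0, 0.02], "twist": [0, 0, 0], "jaw": 1}, {"xyz": [0.04, 0, 0.02], "twist": [0, 0, 0], "jaw": 1}, {"xyz": [0.04, 0, 0.02], "twist": [0, 0, 0], "jaw": 1}]}}

```text
time_s: 25.63
tool_pos: [0.4502, -0.3627, 0.2705]
tool_rot: [179.8, -19.5, 72.9]
force: [-6.2, -13.4, 8.2]
grip_width: 0.0006
grasp_force: 7.4
```

Call:
{"fn": "servo_tool", "kwargs": {"plan": [{"xyz": [0.04, 0, 0.02], "twist": [0, 0, 0], "jaw": 1}, {"xyz": [0.04, 0, 0.02], "twist": [0, 0, 0], "jaw": 1}, {"xyz": [0.04, 0, 0.02], "twist": [0, 0, 0], "jaw": 1}]}}

```text
time_s: 25.88
tool_pos: [0.4502, -0.3626, 0.2705]
tool_rot: [179.8, -19.4, 72.9]
force: [-6.2, -14.3, 9.2]
grip_width: 0.0005
grasp_force: 7.6
```

Call:
{"fn": "servo_tool", "kwargs": {"plan": [{"xyz": [0.05, 0, 0.02], "twist": [0, 0, 0], "jaw": 1}, {"xyz": [0.05, 0, 0.02], "twist": [0, 0, 0], "jaw": 1}, {"xyz": [0.05, 0, 0.02], "twist": [0, 0, 0], "jaw": 1}]}}

```text
time_s: 26.13
tool_pos: [0.4502, -0.3624, 0.2706]
tool_rot: [179.8, -19.4, 72.9]
force: [-6.7, -15.5, 8.6]
grip_width: 0.0007
grasp_force: 8.0
```

Call:
{"fn": "servo_tool", "kwargs": {"plan": [{"xyz": [0.04, 0, 0.02], "twist": [0, 0, 0], "jaw": 1}, {"xyz": [0.04, 0, 0.02], "twist": [0, 0, 0], "jaw": 1}, {"xyz": [0.04, 0, 0.02], "twist": [0, 0, 0], "jaw": 1}]}}

```text
time_s: 26.38
tool_pos: [0.4502, -0.3623, 0.2706]
tool_rot: [179.8, -19.4, 72.8]
force: [-6.6, -16.3, 8.6]
grip_width: 0.0005
grasp_force: 8.3
```

This lever is now behaving as the other did at its stop. I back off and inspect both.

Call:
{"fn": "servo_tool", "kwargs": {"plan": [{"xyz": [-1, 0, 0], "twist": [0, 0, 0], "jaw": 1}, {"xyz": [-4, 0, 0], "twist": [0, 0, 0], "jaw": 1}, {"xyz": [-8, 0, 0], "twist": [0, 0, 0], "jaw": 1}, {"xyz": [-12, 0, -2], "twist": [0, 0, 0], "jaw": 1}, {"xyz": [-12, 0, -2], "twist": [0, 0, 0], "jaw": 1}, {"xyz": [-12, 0, -2], "twist": [0, 0, 0], "jaw": 1}, {"xyz": [-12, 0, -2], "twist": [0, 0, 0], "jaw": 1}]}}

```text
time_s: 26.97
tool_pos: [0.4186, -0.4697, 0.2452]
tool_rot: [-179.9, -20.2, 73.1]
force: [0.5, -0.0, -0.2]
grip_width: 0.0002
grasp_force: 0.0
```

```bash
python3 - <<'E'
from h import *
from cell import env
import cv2
ims=[]
for n,(u,v,w,h) in (("scene",(85,120,130,100)),("top",(280,165,130,100))):
    c=env.read_camera(n); np.savez(f"pics/f_{n}.npz",**c)
    ims.append(cv2.resize(c["img"][v:v+h,u:u+w,::-1],(390,300),interpolation=cv2.INTER_CUBIC))
cv2.imwrite("pics/f.png",np.hstack(ims))
Cn=C+.0009*Y
for n in("scene","top"):
    c=np.load(f"pics/f_{n}.npz");o=(85,120) if n=="scene" else (280,165)
    for s in(1,-1):
        for th in(0,.1): print(n,s,th,((proj(c,Cn+s*Y*(.0885+.07*np.sin(th))+np.array([0,0,.0427+.07*np.cos(th)]))-o)*3).round(1))
E
```

```text
scene 1 0 [276.4 140.3]
scene 1 0.1 [284.2 143.2]
scene -1 0 [91.3 79.1]
scene -1 0.1 [84.5 77.2]
top 1 0 [110.7 116.7]
top 1 0.1 [102.2 114.3]
top -1 0 [326.5 178.2]
top -1 0.1 [334.9 180.6]
```

View pics/f.png

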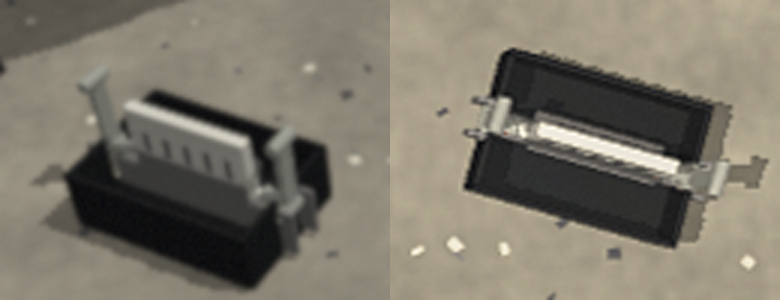

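Both levers stand upright at their stops, with knobs at crop (94,78) and (283,139) in the scene view. The plate sits level and lower between them, the bystanders were never approached, and the gripper is clear.

```bash
python3 -c "
from cell import env
print(env.sign_off())"
```

```text
the job is handed in; nothing more can be done
None
```

The job is handed in, with no verdict returned: the plate stands in the tin's slot, set in raised and let go, and I pushed both levers in until they stopped (about 20 N, under the 25 N limit). The last pictures show both upright, but I did not measure their final angles.

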